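Put a lamp battery on charge and bank the tallies

ROBOT

A 7-joint arm with a two-finger parallel gripper is mounted at the origin on the work surface. World frame = base frame: x ahead of the robot, y to its left, z up, the work surface at z = 0. Lengths are in m, angles in rad, forces in N, time in s.
With the tool pointing down it reaches from about 0.35 to 0.9 m from the base axis. Payload 19.9 kg.
Tool frame: the origin (TCP) lies midway between the tips of the shut fingers; the grasp point (between the pads) lies 19 mm behind it (arm.hold_point_z is the y of the grasp point in the tool frame, in m); y points along the fingers, x is the direction in which the jaws open and shut, and the axes are right-handed (so a half turn about y gives the same grasp; the last joint's range is limited). The gripper opens to 94 mm and grips with 3 to 60 N. Pads are 16 mm wide; open, the fingers measure 119 mm over their backs; the gripper's body (75 mm by 177 mm) begins 78 mm behind the grasp point.
Start: joints at [-1.254, 0.417, -0.01, 1.614, 0.005, 1.111, -0.053], TCP at [0.219, 0.585, 0.205] pointing down, gripper open.
Joint ranges: [-2.81, 2.81], [-0.39, 2.02], [-1.27, 1.25], [0.06, 2.57], [-1.19, 4.33], [0.19, 2], [-2.82, 2.82]. Speed limits (rad/s): [1.89, 1.89, 2.39, 2.39, 3.01, 3.01, 3.01].

INTERFACE

Orientations are given as a 3x3 rotation matrix whose columns are the frame's x, y, z axes.
In Python, from plant import arm gives the robot as it stands.
- The arm moves only by the tool step_arm, never from a script. Its arguments are lists of equal length, an entry for each row: "travel": the shift along the tool's x, y, z in mm, a list of three; "spin": the turn about the tool's y in degrees; "jaw": the closure, from 0 (fully open) to 1 (shut). A call has 1 to 10 rows; each row is the pose to reach, as a shift and turn from the pose commanded when the call began, along the tool's axes at that moment; what a row does not reach only later rows make up. A row lasts 1/10 s, in which the tool goes at most 50 mm and 8.59 degrees, less where a joint would pass 70% of its speed; a pose out of reach is approached as far as the arm can. A call with a gripper value outside its range is refused whole. The fingers move at their own pace and stop on an object; "grip_force" is the grip in N (left out, the last holds). Time passes only in rows, so rows that repeat a pose let the fingers close. It gives the time, the measured TCP pose, the force and the opening at its end, in the units of the state.
- arm.get_obs(): the state, without advancing time (a new reading comes with each control period).
- arm.get_image(name): name is "side" or "top"; returns (picture, depth): 400x640x3 uint8, red, green, blue; 400x640 float32, m along the optical axis (not along the pixel's ray), 0 where there is no reading.
- arm.calibration(name): a dict with "fx", "fy", "cx", "cy" (pixels), "dist_coeffs" ([k1, k2, p1, p2, k3] as OpenCV has them; the pictures are not rectified), "origin" and "attitude" of the camera in the world. Camera axes: x right, y down, z forward; pixel columns grow to the right and rows downward; lengths in m; the calibration is good to about 2 mm. A picture is of the moment at which its call begins. calibration takes no time and is no camera call.
- arm.job_done(): hands the job in, once; it reports no verdict.
Trained networks look in the newest picture that a camera, given by its name, has taken for a name from the list of things; names that differ only in an ending like _2 or _b are one class to them, and where a whole thing is asked for, a point or a joint stands for the part that bears it (a point fixed in the world has none). Each returns a list of dicts, best first, with "confidence" (0 to 1); they miss things now and then, are a little off and sometimes report something else, mostly with a low value. They report only what shows in the picture. A call takes as long as a camera call. They do not tell look-alikes from the thing itself.
- arm.search_frame(camera, name): "rect" ([centre column, centre row, width, height] in pixels, round what is visible of it).
The state is a dict: "time_s": time; "q": joint angles; "joint_vel": joint speeds; "effort": joint torques, N m; "ee_pos": TCP position; "eef_rot": TCP orientation; "force": force on the tool from outside, world axes, zero at the start; "moment": the same for the moment, N m; "finger_gap": opening from 0.0 (shut) to 1.0 (fully open).
Only numpy, scipy, OpenCV 4.12 (cv2) and the standard library are available. Lean on these libraries where they do the work, as an engineer would, in place of code of your own. Each camera call takes 0.05 s, during which the arm holds its last target.

TASK

Push the loose orange battery case along the shelf, without lifting it, until it sits squarely in its marked charging bay with its contacts against the steel stop, and with it there press the charge plunger behind the stop all the way down and let it spring back. Also bank every brass tally disc lying on the shelf: lay it in the pocket of the tally box's sprung slide and push the slide fully home so that the disc drops inside, then let the slide return, until all are in the box. Finish with the case still home in its bay, and leave the other things on the shelf where they are.

Things in the scene. Friction and masses are not known exactly. Their poses are not given: they have to be found in the camera images.
- case: Loose worn orange battery case to be charged: box 110 mm (x) by 90 mm (y) by 65 mm high, 0.6 to 1 kg, on the shelf on the -y side of its bay. Too wide to grip; it slides when pushed on a side face (4 to 9 N). Origin: centre of its underside. Its +y face has two copper contacts that go against the bay's stop. (The similar case in the green locker stays.)
- bay: Fixed charging bay. Origin: the point on the shelf where the centre of the case's underside belongs, the case's axes along the bay's. A steel stop bar (150 mm along x, 12 thick, 45 high) has its face at y = +45 mm, so the case meets it when home. No side guides; white lines mark the bay, open to -y. Behind the bar a grey post, 70 x 60 x 70 mm high, centred at y = +87 mm, carries the plunger.
- plunger (a joint): Charge-start plunger on the bay's post: travel in m, 0 = up, 0.015 = fully pressed, moving straight down. Spring: 2 N at first, 8 N fully down; it returns by itself.
- plunger_top (a point): Centre of the top of the plunger's black round cap, 36 mm diameter; 105 mm above the shelf when up, 90 mm when fully pressed. Moves with the plunger.
- tally_box: Fixed tally box, 240 mm long (x -165 to +75 mm), 110 wide (y), deck top 60 mm high. Origin: on the shelf, on its long mid-line. On the deck a sprung flat slide (70 wide, 6 thick, between rails as high) runs along the box's +x. It has a bottomless 50 x 50 mm pocket whose floor is the deck. Tallies go into the hollow below (x -65 to +70, y +-50, z 5 to 55 mm; far end clear).
- tally_slide (a joint): Stroke of the tally slide in m: 0 = at rest, 0.060 = pushed fully in along the box's +x. Spring: 2 N at rest, 8 N at full stroke; it returns by itself when let go.
- slide_push (a point): Point on the front (-x) face of the slide's upright black push plate: 60 mm wide (y), 10 mm thick, from the deck (60 mm) to 96 mm above the shelf; this point is at 80 mm height. Push it along the box's +x. In front of it the bare deck (60 mm high) goes on for 45 mm. Moves with the slide.
- slide_pocket (a point): Centre of the slide's pocket, on its floor (60 mm high; slide's top 66 mm). At rest it is at box x = -35 mm over solid deck, while the slide covers the deck's drop hole (box x +4 to +60, y +-30 mm). At the full 60 mm stroke it is over the hole, and a tally lying in it, swept along by the slide, falls in (only in the last 14 mm of stroke). Moves with the slide.
- tally0: A brass tally: plain flat disc, 36 mm diameter, 6 mm thick, about 45 g, lying flat on the shelf. Origin: centre of its underside. Three or four of the four tallies are present; an absent one reads None.
- tally1: A brass tally: plain flat disc, 36 mm diameter, 6 mm thick, about 45 g, lying flat on the shelf. Origin: centre of its underside. Three or four of the four tallies are present; an absent one reads None.
- tally2: A brass tally: plain flat disc, 36 mm diameter, 6 mm thick, about 45 g, lying flat on the shelf. Origin: centre of its underside. Three or four of the four tallies are present; an absent one reads None.
- tally3: A brass tally: plain flat disc, 36 mm diameter, 6 mm thick, about 45 g, lying flat on the shelf. Origin: centre of its underside. Three or four of the four tallies are present; an absent one reads None.
- terminal_block: Bystander: white ceramic terminal block, 56 by 24 by 23 mm high, among the tallies. Origin: centre of its underside.
- washer: Bystander: flat grey steel washer, 38 mm outside, 20 mm hole, 4 mm thick, among the tallies. Not a tally. Origin: centre of its underside.
- lamp_head: Bystander: chrome lamp head, 62 mm diameter, 43 mm high. Origin: centre of its underside.
- grease_tin: Bystander: tin, 70 mm diameter, 80 mm high. Origin: centre of its underside.
- padlock: Bystander: brass padlock lying flat, body 40 by 45 mm, 22 mm high, with a steel shackle. Origin: centre of its body's underside.
- wrench: Bystander: steel wrench lying flat, 140 mm long. Origin: centre of its underside.
Not all that is in view belongs to the job. What is shaped like the tally1 but black or red is not meant.

How it is judged:
On the way, in this order (a step that is already met when the one before it is completed fails the run):
1. the battery case has been pushed home in the charging bay, against its stop (x of case in the frame of bay between -0.015 and 0.015 m and y of case in the frame of bay above -0.006 m and angle between the x axis of case and the x axis of bay, either way round below 0.1 rad and angle between case's own z axis and vertical below 0.1 rad), for 0.2 s.
2. with the case home, the charge plunger is pressed fully down (all of step 1 and value of joint plunger above 0.0135 m), for 0.1 s.
At the end, for the whole second after the job is handed in: The case stands at rest in the bay: within 15 mm of its centre line, within 6 mm of touching the stop, turned less than 0.1 rad; every tally present lies at rest inside the tally box under its deck; the slide (under 4 mm) and the plunger (under 3 mm) have sprung back (all of step 1 and value of joint tally_slide below 0.004 m and value of joint plunger below 0.003 m and linear speed of case below 0.03 m/s and x of tally0 in the frame of tally_box between -0.068 and 0.072 m and y of tally0 in the frame of tally_box between -0.052 and 0.052 m and z of tally0 in the frame of tally_box between -0.004 and 0.05 m and linear speed of each of tally0, tally1, tally2, tally3 below 0.05 m/s and x of tally1 in the frame of tally_box between -0.068 and 0.072 m and y of tally1 in the frame of tally_box between -0.052 and 0.052 m and z of tally1 in the frame of tally_box between -0.004 and 0.05 m and x of tally2 in the frame of tally_box between -0.068 and 0.072 m and y of tally2 in the frame of tally_box between -0.052 and 0.052 m and z of tally2 in the frame of tally_box between -0.004 and 0.05 m and x of tally3 in the frame of tally_box between -0.068 and 0.072 m and y of tally3 in the frame of tally_box between -0.052 and 0.052 m and z of tally3 in the frame of tally_box between -0.004 and 0.05 m).
It fails at once if the battery case is lifted (30 mm) or tipped (height (world z) of case above 0.03 m or angle between case's own z axis and vertical above 0.5 rad).
It fails at once if another thing on the shelf is moved more than 40 mm (distance of any of terminal_block, washer, lamp_head, grease_tin, padlock, wrench from where it was at the start of the episode above 0.04 m).
Of tally0, tally1, tally2, tally3 only 3 to 4 are there at a start; the rules pass over those that are not, and their reading is None.
At some moment in a run one of case, tally0, tally1, tally2, tally3 may be knocked a few centimetres aside while the robot is not near it.
Once in a run the grip may slacken for a moment while it holds something.
It also fails if it takes over 210 s, if anything falls off the work surface, if the arm or the gripper's body presses on something with over 40 N, if the wrist force passes 120 N, or if a joint passes its speed limit or range.

## Working session

There is one attempt and no reset: what is moved stays moved. The work goes in short steps, Python scripts to look and compute and a tool call to move; the robot and the scene stay as the last step left them, time stands still between calls to the robot, and variables do not carry over. Pictures are saved under pics/ and viewed, and the job is handed in when it is done.

Besides the shell and the picture viewer there is one more tool, called after "Emit:" by a JSON object that holds its "fn" and its "kwargs". step_arm: Moves the arm, as the interface text tells. Its arguments: {"type":"object","properties":{"travel":{"type":"array"},"spin":{"type":"array"},"jaw":{"type":"array"},"grip_force":{"type":"number"}},"required":["travel","spin","jaw"]}

```bash
ls; mkdir -p pics
cat > h.py <<'E'
import numpy as np, cv2, sys
from plant import arm
def snap(cam,fn=None):
    im,d=arm.get_image(cam)
    if fn: cv2.imwrite('pics/'+fn,cv2.cvtColor(im,cv2.COLOR_RGB2BGR))
    return im,d
def cal(cam):
    c=arm.calibration(cam)
    K=np.array([[c['fx'],0,c['cx']],[0,c['fy'],c['cy']],[0,0,1.]])
    return K,np.array(c['dist_coeffs'],float),np.array(c['origin'],float),np.array(c['attitude'],float)
def ray(cam,uv):
    K,D,o,R=cal(cam)
    p=cv2.undistortPoints(np.array(uv,float).reshape(-1,1,2),K,D).reshape(-1,2)
    r=np.c_[p,np.ones(len(p))]
    return o,r@R.T
def onz(cam,uv,z):
    o,r=ray(cam,uv); t=(z-o[2])/r[:,2]
    return o+r*t[:,None]
def cloud(cam,d):
    h,w=d.shape
    v,u=np.mgrid[:h,:w]
    o,r=ray(cam,np.c_[u.ravel(),v.ravel()])
    return (o+r*d.ravel()[:,None]).reshape(h,w,3)
def proj(cam,P):
    K,D,o,R=cal(cam)
    P=np.array(P,float).reshape(-1,3)
    return cv2.projectPoints(P,cv2.Rodrigues(R.T)[0],-R.T@o,K,D)[0].reshape(-1,2)
E
python3 - <<'E'
from h import *
for c in('side','top'):
    snap(c,c+'0.png'); print(c,arm.calibration(c))
o=arm.get_obs();print(o)
print(arm.hold_point_z)
E
```

```text
pics
side {'fx': 437.3036206628156, 'fy': 437.3036206628156, 'cx': 314.60862798958846, 'cy': 197.4526312652272, 'dist_coeffs': array([-0.03831049,  0.        ,  0.        ,  0.        ,  0.        ]), 'origin': array([-0.03860335, -0.84046815,  0.73761124]), 'attitude': array([[ 0.82838207, -0.29296634,  0.47744516],
       [-0.56016045, -0.4360563 ,  0.70432604],
       [ 0.00184915, -0.85089695, -0.52532938]])}
top {'fx': 406.4632172237466, 'fy': 406.4632172237466, 'cx': 320.53185258763494, 'cy': 201.24346965544703, 'dist_coeffs': array([-0.0366035,  0.       ,  0.       ,  0.       ,  0.       ]), 'origin': array([0.398286  , 0.01739841, 1.0591596 ]), 'attitude': array([[-0.02440154, -0.98841425,  0.14980601],
       [-0.99964417,  0.0257397 ,  0.00699989],
       [-0.01077475, -0.1495819 , -0.98869063]])}
{'time_s': 0.1, 'q': array([-1.25447125,  0.41790701, -0.01035323,  1.61407593,  0.00468368,
        1.11072172, -0.05301304]), 'joint_vel': array([ 0.00063528,  0.00033508,  0.00218932, -0.0015135 ,  0.00027518,
       -0.00147226, -0.00051826]), 'effort': array([ 2.05209639e-03, -8.52598429e+01,  6.39354419e-01, -4.26701117e+01,
       -4.88940964e-02,  1.62816339e-02,  1.34094066e-04]), 'ee_pos': array([0.21876024, 0.58511269, 0.20490815]), 'eef_rot': array([[ 3.50206381e-01, -3.33451898e-04, -9.36672504e-01],
       [ 9.36671933e-01, -1.03538999e-03,  3.50206536e-01],
       [-1.08659837e-03, -9.99999408e-01, -5.02651482e-05]]), 'force': array([ 0.47602263, -0.49000143,  0.28172273]), 'moment': array([0.00995493, 0.04761599, 0.02739401]), 'finger_gap': 1.0024392708880732}
-0.0188
```

View pics/side0.png

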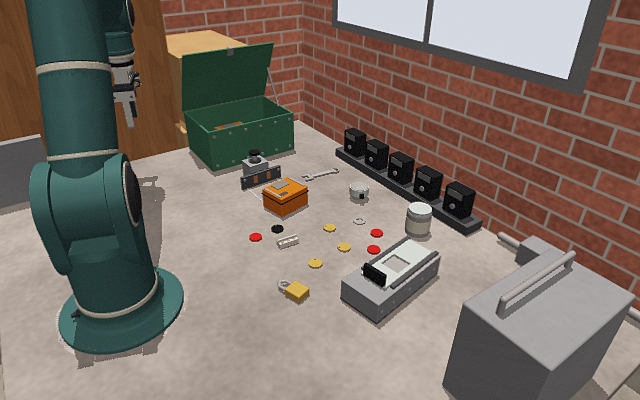

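View pics/top0.png

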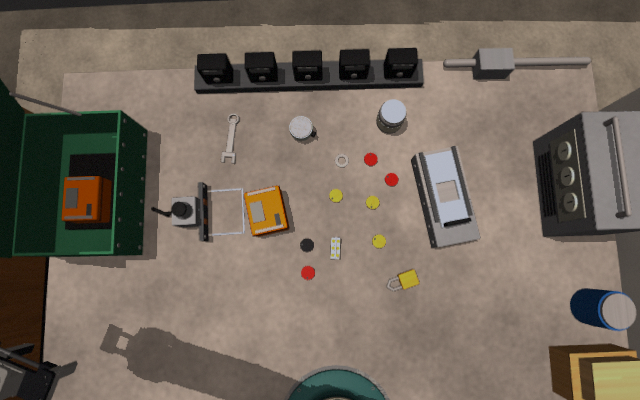

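The top view shows three yellow tallies at about (336,196), (373,202) and (379,241). The case is at (266,210), the bay at about (226,212) and the tally box at (446,195). There are red and black decoys too.

```bash
cat > meas.py <<'E'
from h import *
im,d=snap('top'); C=cloud('top',d)
hsv=cv2.cvtColor(im,cv2.COLOR_RGB2HSV)
def blobs(mask,amin=20):
    n,l,s,c=cv2.connectedComponentsWithStats(mask.astype(np.uint8))
    return [(s[i],c[i],l==i) for i in range(1,n) if s[i][4]>=amin]
H,S,V=hsv[...,0],hsv[...,1],hsv[...,2]
def tallies():
    out=[]
    for s,c,m in blobs((H>22)&(H<34)&(S>120)&(V>110)):
        if s[4]<600: out.append((c,s[4],onz('top',[c],0.006)[0],np.median(C[m],0)))
    return out
def case():
    m=(C[...,2]>0.055)&(C[...,2]<0.075)&(H<22)&(S>80)
    m=m&(C[...,1]<0.35)
    m=cv2.morphologyEx(m.astype(np.uint8),cv2.MORPH_CLOSE,np.ones((7,7)))
    b=max(blobs(m),key=lambda x:x[0][4]);
    ys,xs=np.nonzero(b[2]); P=onz('top',np.c_[xs,ys],0.065)[:,:2]
    r=cv2.minAreaRect(P.astype(np.float32)*1000)
    return r,np.median(C[b[2]],0)
if __name__=='__main__':
    for t in tallies(): print('tally',t[0].round(1),t[1],t[2].round(4),t[3].round(4))
    print('case',case())
E
python3 - <<'E'
from meas import *
for t in tallies(): print('tally',t[0].round(1),t[1],t[2].round(4),t[3].round(4))
print('case',case())
for nm in ['bay','tally_box','plunger_top','slide_pocket','slide_push','case','tally0','washer','padlock','terminal_block','lamp_head','grease_tin','wrench']:
    for r in arm.search_frame('top',nm)[:4]:
        uv=r['rect'][:2]; print(nm,np.round(r['rect'],1),round(r['confidence'],2),onz('top',[uv],0)[0].round(3), C[int(uv[1]),int(uv[0])].round(3))
cv2.imwrite('pics/topbox.png',cv2.resize(cv2.cvtColor(im,cv2.COLOR_RGB2BGR)[130:260,395:495],None,fx=6,fy=4.5,interpolation=cv2.INTER_CUBIC))
cv2.imwrite('pics/topbay.png',cv2.resize(cv2.cvtColor(im,cv2.COLOR_RGB2BGR)[160:260,150:300],None,fx=5,fy=5,interpolation=cv2.INTER_CUBIC))
E
```

```text
tally [335.6 195.1] 137 [ 0.5731 -0.0151  0.006 ] [ 0.5735 -0.0157  0.006 ]
tally [372.1 201.9] 138 [ 0.5526 -0.1101  0.006 ] [ 0.5523 -0.1098  0.0067]
tally [378.7 241. ] 144 [ 0.4503 -0.1228  0.006 ] [ 0.4501 -0.1229  0.0061]
tally [408.6 278.7] 249 [ 0.3523 -0.1948  0.006 ] [ 0.3527 -0.1918  0.0224]
case (((530.1676635742188, 161.84959411621094), (110.32090759277344, 90.09729766845703), 11.711808204650879), array([0.53078334, 0.15588255, 0.06537447]))
bay [181.3 211.7  56.8  59. ] 0.73 [0.54  0.394 0.   ] [0.528 0.358 0.103]
tally_box [447.4 196.3  67.9 105.8] 0.97 [ 0.563 -0.31   0.   ] [ 0.554 -0.29   0.061]
plunger_top [180.  209.4  15.4  14.6] 0.54 [0.547 0.398 0.   ] [0.533 0.36  0.104]
plunger_top [372.  203.4   8.4  12.7] 0.31 [ 0.55 -0.11  0.  ] [ 0.549 -0.109  0.012]
slide_pocket [447.6 189.   40.4  80.4] 0.69 [ 0.583 -0.312  0.   ] [ 0.572 -0.292  0.061]
slide_push [446.6 188.9  40.9  77.6] 0.83 [ 0.583 -0.31   0.   ] [ 0.575 -0.29   0.06 ]
case [266.4 211.2  42.7  50.4] 0.63 [0.536 0.168 0.   ] [0.528 0.16  0.065]
tally0 [373.1 202.   13.6  14.4] 0.73 [ 0.553 -0.113  0.
[... 245 characters left out ...]
[0.371 0.061 0.007]
washer [343.  161.2   8.7  11.6] 0.46 [ 0.666 -0.038  0.   ] [ 0.666 -0.038  0.001]
padlock [403.6 277.2  32.2  20.7] 0.58 [ 0.356 -0.183  0.   ] [ 0.358 -0.178  0.018]
terminal_block [337.5 248.2  11.   23.8] 0.58 [ 0.435 -0.016  0.   ] [ 0.435 -0.014  0.019]
terminal_block [446.4 197.2  66.8 104.3] 0.23 [ 0.561 -0.308  0.   ] [ 0.552 -0.288  0.059]
lamp_head [301.7 127.8  29.2  25.5] 0.84 [0.762 0.071 0.   ] [0.749 0.071 0.042]
lamp_head [180.7 209.2  17.4  15.9] 0.16 [0.547 0.396 0.   ] [0.533 0.36  0.104]
grease_tin [391.4 116.5  28.1  37.3] 0.77 [ 0.787 -0.174  0.   ] [ 0.759 -0.158  0.081]
wrench [228.1 139.9  19.6  49. ] 0.85 [0.733 0.271 0.   ] [0.733 0.269 0.01 ]
```

View pics/topbox.png

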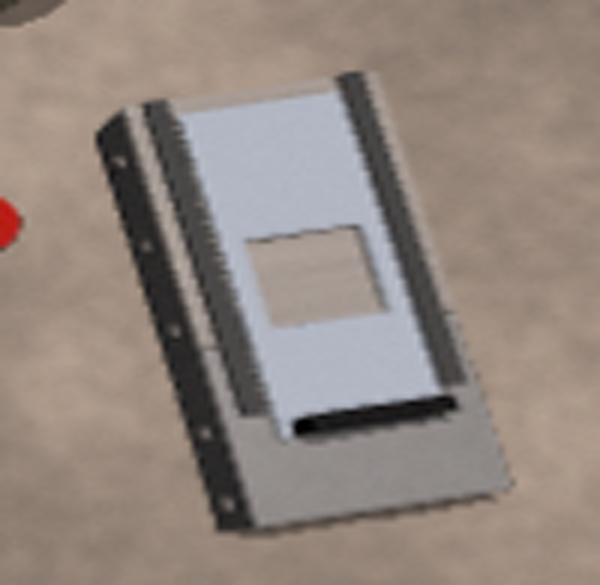

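View pics/topbay.png

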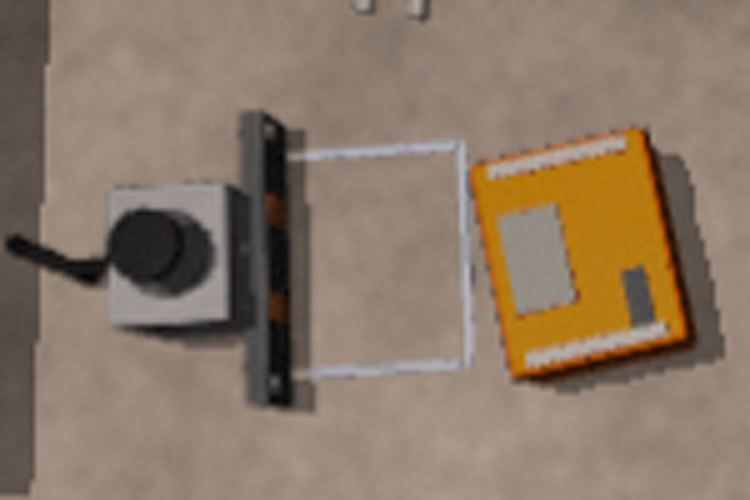

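Run:
```python
from meas import *
def rect(m,z):
    ys,xs=np.nonzero(m); P=onz('top',np.c_[xs,ys],z)[:,:2]*1000
    return cv2.minAreaRect(P.astype(np.float32)),P
Z=C[...,2]
# box
reg=(C[...,1]<-0.2)&(C[...,1]>-0.42)&(C[...,0]>0.38)&(C[...,0]<0.72)
for lo,hi in((0.054,0.075),):
    m=reg&(Z>lo)&(Z<hi); b=max(blobs(m),key=lambda x:x[0][4])[2]
    r,_=rect(b,0.062); print('box',r,cv2.boxPoints(r).round(1).tolist())
# push plate black
m=reg&(Z>0.08)&(Z<0.11); r,P=rect(m,0.096);print('plate',m.sum(),r,Z[m].mean())
# bar
regb=(C[...,1]>0.24)&(C[...,1]<0.42)&(C[...,0]>0.4)&(C[...,0]<0.68)
m=regb&(Z>0.038)&(Z<0.05);b=max(blobs(m),key=lambda x:x[0][4])[2]; r,P=rect(b,0.045);print('bar',m.sum(),r,cv2.boxPoints(r).round(1).tolist())
m=regb&(Z>0.062)&(Z<0.076); r,P=rect(m,0.07);print('post',m.sum(),r)
m=regb&(Z>0.095)&(Z<0.115); r,P=rect(m,0.105);print('cap',m.sum(),r,np.median(C[m],0))
# lines
gray=(V>175)&(S<50)&(np.abs(Z)<0.01)&(C[...,1]>0.19)&(C[...,1]<0.34)&(C[...,0]>0.42)&(C[...,0]<0.65)
r,P=rect(gray,0);print('lines',gray.sum(),r,cv2.boxPoints(r).round(1).tolist())
# pocket: deck-like color within slide
print(onz('top',[[395+250/6,130+240/4.5],[395+357/6,130+227/4.5],[395+388/6,130+312/4.5],[395+277/6,130+325/4.5]],0.066).round(4))
# handle
for u,v in((152,208),(160,211),(168,213)): print(C[v,u].round(3))
```

```text
box ((556.3199462890625, -289.6866760253906), (242.0282440185547, 111.11715698242188), 9.54444694519043) [[427.79998779296875, -255.0], [446.20001220703125, -364.5], [684.9000244140625, -324.3999938964844], [666.4000244140625, -214.8000030517578]]
plate 112 ((486.511474609375, -300.9649963378906), (10.484945297241211, 62.132110595703125), 10.220389366149902) 0.09566337237073137
bar 376 ((535.5938720703125, 335.18426513671875), (148.66197204589844, 30.497615814208984), 0.9880485534667969) [[461.0, 349.1000061035156], [461.5, 318.70001220703125], [610.2000122070312, 321.20001220703125], [609.7000122070312, 351.70001220703125]]
post 473 ((533.4324340820312, 362.48565673828125), (70.95381927490234, 59.92772674560547), 1.7194024324417114)
cap 185 ((533.009765625, 363.4877014160156), (36.51607894897461, 33.716251373291016), 88.58487701416016) [0.53289265 0.36258229 0.1048515 ]
lines 81 ((538.0677490234375, 270.1722412109375), (118.40834045410156, 80.26310729980469), 2.6181232929229736) [[477.1000061035156, 307.6000061035156], [480.79998779296875, 227.39999389648438], [599.0, 232.8000030517578], [595.4000244140625, 313.0]]
[[ 0.5863 -0.2655  0.066 ]
 [ 0.5925 -0.3106  0.066 ]
 [ 0.5446 -0.3199  0.066 ]
 [ 0.5386 -0.2735  0.066 ]]
[0.551 0.469 0.009]
[0.542 0.448 0.009]
[0.532 0.413 0.042]
```

```bash
cat > go.py <<'E'
import sys
from h import *
def go(x,y,z,yaw):
    o=arm.get_obs(); R=o['eef_rot']; p=o['ee_pos']
    t=R.T@(np.array([x,y,z])-p)*1000
    cur=np.degrees(np.arctan2(R[1,0],R[0,0]))
    s=-(yaw-cur)
    s=(s+90)%180-90
    print('at',p.round(4),'yaw',round(cur,1),'gap',round(o['finger_gap'],3),'t',round(o['time_s'],1),'F',o['force'].round(1))
    print('travel',t.round(1),'spin',round(s,1),'rows>=',np.ceil(max(np.linalg.norm(t)/50,abs(s)/8.59)), 'q',o['q'].round(2))
if __name__=='__main__': go(*map(float,sys.argv[1:5]))
E
python3 go.py 0.537 0.065 0.205 1.5; python3 go.py 0.537 0.065 0.022 1.5
```

```text
at [0.2189 0.5854 0.2054] yaw 69.5 gap 0.999 t 0.8 F [ 0.9 -0.8  0.2]
travel [-376.     0.5 -480.2] spin 68.0 rows>= 13.0 q [-1.25  0.42 -0.01  1.61  0.    1.11 -0.05]
at [0.2189 0.5854 0.2054] yaw 69.5 gap 0.999 t 0.8 F [ 0.9 -0.8  0.2]
travel [-376.   183.5 -480.2] spin 68.0 rows>= 13.0 q [-1.25  0.42 -0.01  1.61  0.    1.11 -0.05]
```

Emit:
{"fn": "step_arm", "kwargs": {"travel": [[-376,0,-480],[-376,0,-480],[-376,0,-480],[-376,0,-480],[-376,0,-480],[-376,0,-480],[-376,0,-480],[-376,0,-480],[-376,0,-480],[-376,0,-480]], "spin": [68,68,68,68,68,68,68,68,68,68], "jaw": [0.36,0.36,0.36,0.36,0.36,0.36,0.36,0.36,0.36,0.36]}}

```text
time_s: 1.85
ee_pos: [0.4803, 0.157, 0.2058]
eef_rot: [[1.0, 0.001, -0.026], [0.026, 0.0, 1.0], [0.001, -1.0, 0.0]]
force: [1.2, 0.8, 0.9]
finger_gap: 0.643
```

```bash
python3 go.py 0.537 0.065 0.205 1.5; python3 go.py 0.537 0.065 0.022 1.5
```

```text
at [0.4803 0.157  0.2058] yaw 1.5 gap 0.643 t 1.9 F [1.2 0.8 0.9]
travel [ 54.3   0.8 -93.5] spin 0.0 rows>= 3.0 q [-0.76  0.21  0.44  1.92 -0.11  1.03 -0.25]
at [0.4803 0.157  0.2058] yaw 1.5 gap 0.643 t 1.9 F [1.2 0.8 0.9]
travel [ 54.2 183.8 -93.6] spin 0.0 rows>= 5.0 q [-0.76  0.21  0.44  1.92 -0.11  1.03 -0.25]
```

Emit:
{"fn": "step_arm", "kwargs": {"travel": [[54,0,-93],[54,0,-93],[54,0,-93],[54,0,-93]], "spin": [0,0,0,0], "jaw": [0.36,0.36,0.36,0.36]}}

```text
time_s: 2.25
ee_pos: [0.5364, 0.0657, 0.2054]
eef_rot: [[1.0, -0.0, -0.023], [0.023, -0.001, 1.0], [-0.0, -1.0, -0.001]]
force: [-0.2, 0.3, 0.3]
finger_gap: 0.639
```

```bash
python3 go.py 0.537 0.065 0.022 1.5
```

```text
at [0.5364 0.0657 0.2054] yaw 1.3 gap 0.639 t 2.2 F [-0.2  0.3  0.3]
travel [  0.6 183.4  -0.7] spin -0.2 rows>= 4.0 q [-0.59  0.29  0.5   1.84 -0.16  1.05 -0.01]
```

Emit:
{"fn": "step_arm", "kwargs": {"travel": [[0,50,0],[0,100,0],[0,150,0],[0,183,0],[0,183,0]], "spin": [0,0,0,0,0], "jaw": [0.36,0.36,0.36,0.36,0.36]}}

```text
time_s: 2.75
ee_pos: [0.5328, 0.0686, 0.019]
eef_rot: [[1.0, -0.006, -0.028], [0.028, -0.001, 1.0], [-0.006, -1.0, -0.001]]
force: [0.0, -0.6, 1.3]
finger_gap: 0.638
```

Emit:
{"fn": "step_arm", "kwargs": {"travel": [[0,0,12],[0,0,24],[0,0,36],[0,0,46],[0,0,56],[0,0,66],[0,0,76],[0,0,86],[0,0,93],[0,0,100]], "spin": [0,0,0,0,0,0,0,0,0,0], "jaw": [0.36,0.36,0.36,0.36,0.36,0.36,0.36,0.36,0.36,0.36]}}

```text
time_s: 3.75
ee_pos: [0.5339, 0.1675, 0.0232]
eef_rot: [[1.0, 0.001, -0.026], [0.026, -0.0, 1.0], [0.001, -1.0, -0.0]]
force: [1.6, -5.9, 4.7]
finger_gap: 0.637
```

```bash
python3 - <<'E'
from meas import *
print(case()); snap('top','t1.png')
E
python3 go.py 0.537 0.2227 0.022 1.5
```

```text
(((155.58511352539062, -594.0336303710938), (94.14043426513672, 200.31944274902344), 34.2045783996582), array([ 0.15022996, -0.54144401,  0.06547465]))
at [0.5336 0.1686 0.023 ] yaw 1.6 gap 0.643 t 3.9 F [-0.1  0.4 -1.3]
travel [ 4.8  1.1 54. ] spin 0.1 rows>= 2.0 q [-0.67  0.58  0.39  1.92 -0.33  0.71 -0.06]
```

View pics/t1.png

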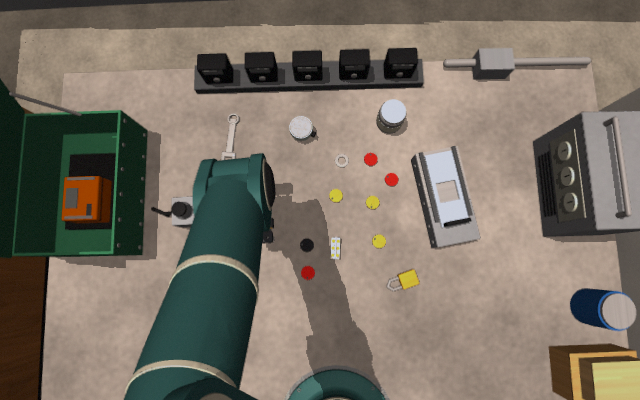

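The arm hides the case from the top camera, so I'll use the side view.

Run:
```python
from h import *
im,d=snap('side')
cv2.imwrite('pics/s1.png',cv2.resize(cv2.cvtColor(im,cv2.COLOR_RGB2BGR)[120:270,180:380],None,fx=4,fy=4,interpolation=cv2.INTER_CUBIC))
```

```text
(no output)
```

View pics/s1.png

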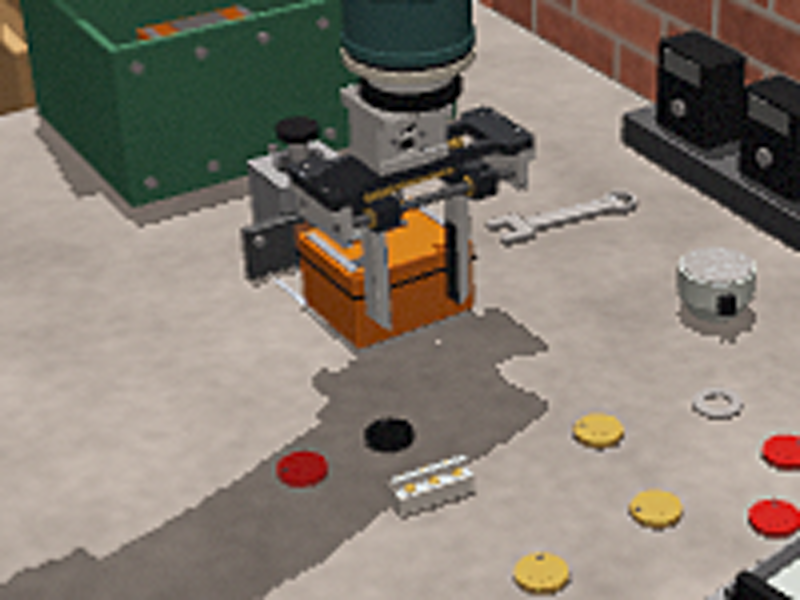

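Emit:
{"fn": "step_arm", "kwargs": {"travel": [[0,0,8],[0,0,16],[0,0,24],[0,0,32],[0,0,38],[0,0,43],[0,0,47],[0,0,49],[0,0,50],[0,0,51]], "spin": [0,0,0,0,0,0,0,0,0,0], "jaw": [0.36,0.36,0.36,0.36,0.36,0.36,0.36,0.36,0.36,0.36]}}

```text
time_s: 4.9
ee_pos: [0.5324, 0.2174, 0.0228]
eef_rot: [[1.0, 0.001, -0.025], [0.025, -0.001, 1.0], [0.0, -1.0, -0.001]]
force: [0.5, -6.4, 4.8]
finger_gap: 0.638
```

Emit:
{"fn": "step_arm", "kwargs": {"travel": [[0,0,1],[0,0,2],[0,0,3]], "spin": [0,0,0], "jaw": [0.36,0.36,0.36]}}

```text
time_s: 5.2
ee_pos: [0.5323, 0.2203, 0.0228]
eef_rot: [[1.0, 0.0, -0.025], [0.025, -0.001, 1.0], [0.0, -1.0, -0.001]]
force: [0.7, -7.1, 5.0]
finger_gap: 0.638
```

Emit:
{"fn": "step_arm", "kwargs": {"travel": [[0,0,1],[0,0,2],[0,0,3]], "spin": [0,0,0], "jaw": [0.36,0.36,0.36]}}

```text
time_s: 5.5
ee_pos: [0.5323, 0.2231, 0.0228]
eef_rot: [[1.0, 0.0, -0.025], [0.025, -0.001, 1.0], [0.0, -1.0, -0.001]]
force: [-0.1, -12.9, 7.3]
finger_gap: 0.638
```

Emit:
{"fn": "step_arm", "kwargs": {"travel": [[0,0,1],[0,0,2],[0,0,2]], "spin": [0,0,0], "jaw": [0.36,0.36,0.36]}}

```text
time_s: 5.8
ee_pos: [0.5323, 0.223, 0.0228]
eef_rot: [[1.0, 0.0, -0.024], [0.024, -0.003, 1.0], [-0.0, -1.0, -0.003]]
force: [-0.1, -18.8, 10.8]
finger_gap: 0.64
```

Emit:
{"fn": "step_arm", "kwargs": {"travel": [[0,0,-10],[0,0,-30],[0,-40,-40],[0,-90,-60],[0,-140,-100],[0,-160,-150],[0,-160,-200],[0,-160,-250],[0,-160,-290],[0,-160,-290]], "spin": [0,0,0,0,0,0,0,0,0,0], "jaw": [0.36,0.36,0.36,0.5,1,1,1,1,1,1]}}

```text
time_s: 6.8
ee_pos: [0.5389, -0.0697, 0.1832]
eef_rot: [[1.0, 0.001, -0.019], [0.019, -0.001, 1.0], [0.001, -1.0, -0.001]]
force: [-0.6, 1.1, -0.9]
finger_gap: 0.08
```

```bash
python3 - <<'E'
from meas import *
print(case()); snap('top','t2.png')
for t in tallies(): print('tally',t[0].round(1),t[1],t[2].round(4))
E
python3 go.py 0.533 0.363 0.2 1.5
```

```text
(((533.3739624023438, 276.3045349121094), (110.53913879394531, 90.43803405761719), 1.1086457967758179), array([0.53274014, 0.26940247, 0.06522173]))
tally [333.  194.5] 73 [ 0.575  -0.0083  0.006 ]
at [ 0.5392 -0.0653  0.1826] yaw 1.3 gap 0.012 t 6.9 F [-0.2  0.7 -0.1]
travel [  3.7 -17.3 428.3] spin -0.2 rows>= 9.0 q [-0.41  0.33  0.58  1.86 -0.21  1.01  0.28]
```

View pics/t2.png

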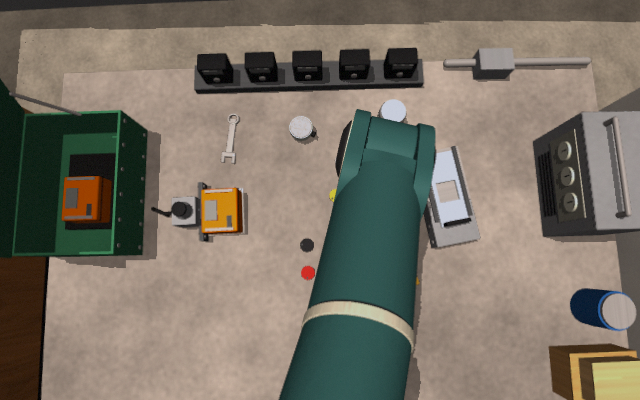

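Emit:
{"fn": "step_arm", "kwargs": {"travel": [[3,-17,428],[3,-17,428],[3,-17,428],[3,-17,428],[3,-17,428],[3,-17,428],[3,-17,428],[3,-17,428],[3,-17,428],[3,-17,428]], "spin": [0,0,0,0,0,0,0,0,0,0], "jaw": [1,1,1,1,1,1,1,1,1,1]}}

```text
time_s: 7.9
ee_pos: [0.5281, 0.371, 0.1986]
eef_rot: [[0.999, -0.002, -0.034], [0.034, 0.001, 0.999], [-0.002, -1.0, 0.001]]
force: [0.1, -0.1, 0.3]
finger_gap: 0.005
```

```bash
python3 go.py 0.533 0.363 0.11 1.5
```

```text
at [0.5281 0.371  0.1986] yaw 2.0 gap 0.005 t 7.9 F [ 0.1 -0.1  0.3]
travel [ 4.8 88.6 -8.2] spin 0.5 rows>= 2.0 q [-0.96  0.49  0.41  1.58 -0.21  1.12 -0.46]
```

Emit:
{"fn": "step_arm", "kwargs": {"travel": [[0,30,0],[0,60,0],[0,80,0],[0,84,0],[0,84,0]], "spin": [0,0,0,0,0], "jaw": [1,1,1,1,1]}}

```text
time_s: 8.4
ee_pos: [0.5305, 0.3647, 0.1154]
eef_rot: [[1.0, -0.001, -0.027], [0.027, -0.0, 1.0], [-0.001, -1.0, -0.0]]
force: [-0.4, -0.3, 0.1]
finger_gap: 0.0
```

```bash
python3 go.py 0.533 0.363 0.0885 1.5
```

```text
at [0.5305 0.3647 0.1154] yaw 1.5 gap 0.0 t 8.4 F [-0.4 -0.3  0.1]
travel [ 2.5 26.9 -1.7] spin 0.0 rows>= 1.0 q [-0.93  0.57  0.39  1.65 -0.25  0.97 -0.43]
```

Emit:
{"fn": "step_arm", "kwargs": {"travel": [[2,8,-1],[2,13,-1],[2,18,-1],[2,22,-1],[2,25,-1],[2,27,-1],[2,28,-1],[2,28,-1]], "spin": [0,0,0,0,0,0,0,0], "jaw": [1,1,1,1,1,1,1,1]}}

```text
time_s: 9.2
ee_pos: [0.5341, 0.3638, 0.0897]
eef_rot: [[1.0, 0.002, -0.026], [0.026, 0.002, 1.0], [0.002, -1.0, 0.002]]
force: [-6.4, -3.6, 31.2]
finger_gap: 0.006
```

Emit:
{"fn": "step_arm", "kwargs": {"travel": [[0,0,0],[0,0,0],[0,-10,0],[0,-30,0],[0,-70,0],[0,-110,0]], "spin": [0,0,0,0,0,0], "jaw": [1,1,1,1,1,1]}}

```text
time_s: 9.8
ee_pos: [0.5327, 0.3628, 0.1981]
eef_rot: [[1.0, -0.001, -0.026], [0.026, -0.001, 1.0], [-0.001, -1.0, -0.001]]
force: [-0.9, 0.5, -0.3]
finger_gap: 0.003
```

```bash
python3 - <<'E'
from meas import *
for t in tallies(): print('tally',t[0].round(1),t[1],t[2].round(4))
E
python3 go.py 0.573 -0.015 0.12 1.5
```

```text
tally [335.6 195.1] 137 [ 0.5731 -0.0151  0.006 ]
tally [372.1 201.9] 138 [ 0.5526 -0.1101  0.006 ]
tally [378.7 241. ] 144 [ 0.4503 -0.1228  0.006 ]
tally [408.6 278.7] 249 [ 0.3524 -0.1946  0.006 ]
at [0.5352 0.3642 0.2054] yaw 1.5 gap 0.0 t 9.8 F [1.8 1.4 7.1]
travel [  27.6   84.  -380.3] spin -0.0 rows>= 8.0 q [-0.95  0.48  0.42  1.57 -0.21  1.13 -0.45]
```

Run:
```python
from h import *
im,d=snap('side'); im2,d2=snap('top')
a=np.radians(9.8);u=np.array([np.cos(a),np.sin(a),0]);v=np.array([-u[1],u[0],0]);P=np.array([.5655,-.288,0])
pts=[P+sx*25*1e-3*u+sy*25e-3*v+np.array([0,0,.066]) for sx,sy in((1,1),(1,-1),(-1,-1),(-1,1))]
pts+=[P-.085*u+sy*.03*v+np.array([0,0,z]) for sy in(1,-1) for z in(.06,.096)]
pts+=[P+(x+.035)*u+y*v+np.array([0,0,.06]) for x in(-.165,.075) for y in(-.055,.055)]
out=[]
for cam,i in(('side',im),('top',im2)):
    c=proj(cam,pts); b=cv2.cvtColor(i,cv2.COLOR_RGB2BGR); 
    x0,y0=(335,225) if cam=='side' else (395,135)
    cr=cv2.resize(b[y0:y0+120,x0:x0+100],None,fx=4,fy=4,interpolation=cv2.INTER_CUBIC)
    for q in c: cv2.circle(cr,tuple(int(k) for k in ((q-[x0,y0]+.5)*4)),2,(0,0,255),-1)
    out.append(cr)
cv2.imwrite('pics/pk.png',np.hstack(out))
```

```text
(no output)
```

View pics/pk.png

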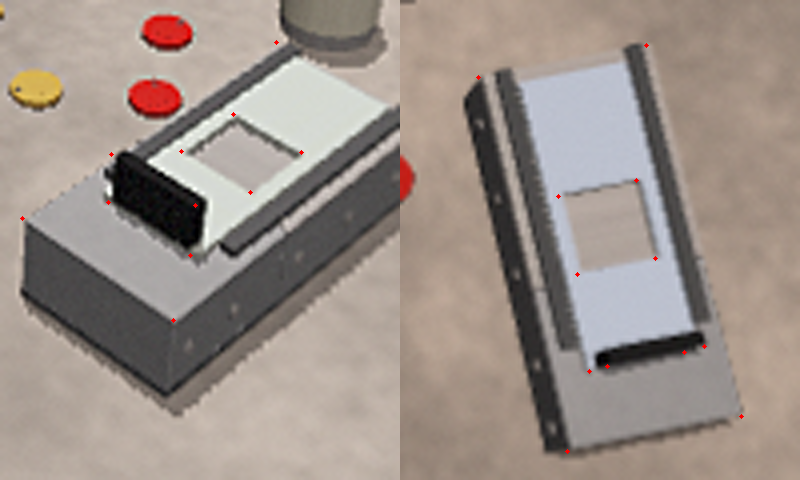

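```bash
python3 go.py 0.5731 -0.0151 0.1 9.8
```

```text
at [0.5341 0.3638 0.1998] yaw 1.5 gap 0.005 t 9.9 F [ 0.7 -0.  -0.8]
travel [  28.8   98.9 -380. ] spin -8.3 rows>= 8.0 q [-0.95  0.48  0.42  1.58 -0.21  1.12 -0.45]
```

Emit:
{"fn": "step_arm", "kwargs": {"travel": [[5,0,-50],[9,0,-100],[12,0,-150],[16,10,-200],[20,50,-250],[24,90,-300],[28,99,-350],[29,99,-380],[29,99,-380],[29,99,-380]], "spin": [-8.3,-8.3,-8.3,-8.3,-8.3,-8.3,-8.3,-8.3,-8.3,-8.3], "jaw": [1,1,0,0,0,0,0,0,0,0]}}

```text
time_s: 10.95
ee_pos: [0.5714, -0.0177, 0.0974]
eef_rot: [[0.986, -0.002, -0.167], [0.167, -0.001, 0.986], [-0.002, -1.0, -0.0]]
force: [0.6, 1.6, 0.0]
finger_gap: 0.648
```

Emit:
{"fn": "step_arm", "kwargs": {"travel": [[0,0,0],[0,0,0]], "spin": [0,0], "jaw": [0,0]}}

```text
time_s: 11.15
ee_pos: [0.5722, -0.014, 0.0984]
eef_rot: [[0.985, -0.0, -0.173], [0.173, 0.001, 0.985], [-0.0, -1.0, 0.001]]
force: [0.5, 0.2, 0.6]
finger_gap: 0.817
```

```bash
python3 go.py 0.5731 -0.0151 0.003 9.8
```

```text
at [ 0.5722 -0.014   0.0984] yaw 9.9 gap 0.817 t 11.2 F [0.5 0.2 0.6]
travel [ 0.7 95.4 -1.3] spin 0.1 rows>= 2.0 q [-0.38  0.48  0.45  1.85 -0.27  0.87  0.38]
```

Emit:
{"fn": "step_arm", "kwargs": {"travel": [[1,35,-1],[1,65,-1],[1,82,-1],[1,88,-1],[1,92,-1],[1,94,-1],[1,95,-1],[1,95,-1]], "spin": [0,0,0,0,0,0,0,0], "jaw": [0,0,0,0,0,0,0,0]}}

```text
time_s: 11.95
ee_pos: [0.5737, -0.0166, 0.0041]
eef_rot: [[0.985, 0.001, -0.17], [0.17, 0.0, 0.985], [0.001, -1.0, -0.0]]
force: [-0.3, -0.2, 0.2]
finger_gap: 0.998
```

Emit:
{"fn": "step_arm", "kwargs": {"travel": [[0,0,0],[0,0,0],[0,0,0],[0,0,0],[0,0,0],[0,0,0],[0,0,0],[0,0,0]], "spin": [0,0,0,0,0,0,0,0], "jaw": [0.8,0.8,0.8,0.8,0.8,0.8,0.8,0.8], "grip_force": 25}}

```text
time_s: 12.75
ee_pos: [0.5734, -0.0167, 0.0035]
eef_rot: [[0.985, 0.0, -0.17], [0.17, -0.0, 0.985], [0.0, -1.0, -0.0]]
force: [0.3, 0.6, -0.8]
finger_gap: 0.366
```

Emit:
{"fn": "step_arm", "kwargs": {"travel": [[0,-10,0],[0,-40,0],[0,-80,0],[0,-110,0],[0,-110,0]], "spin": [0,0,0,0,0], "jaw": [0.8,0.8,0.8,0.8,0.8]}}

```text
time_s: 13.25
ee_pos: [0.5754, -0.0168, 0.118]
eef_rot: [[0.985, 0.006, -0.17], [0.17, 0.001, 0.985], [0.006, -1.0, -0.0]]
force: [-0.5, 0.0, -0.7]
finger_gap: 0.364
```

```bash
python3 go.py 0.5658 -0.2895 0.11 9.8
python3 - <<'E'
from h import *
im,d=snap('side')
p=proj('side',[arm.get_obs()['ee_pos']])[0].astype(int);print(p)
cv2.imwrite('pics/s2.png',cv2.resize(cv2.cvtColor(im,cv2.COLOR_RGB2BGR)[p[1]-50:p[1]+50,p[0]-60:p[0]+60],None,fx=5,fy=5,interpolation=cv2.INTER_CUBIC))
E
```

```text
at [ 0.5754 -0.0168  0.118 ] yaw 9.8 gap 0.364 t 13.2 F [-0.5  0.  -0.7]
travel [ -55.9    7.7 -267.1] spin -0.0 rows>= 6.0 q [-0.39  0.46  0.47  1.84 -0.26  0.9   0.37]
[331 193]
```

View pics/s2.png

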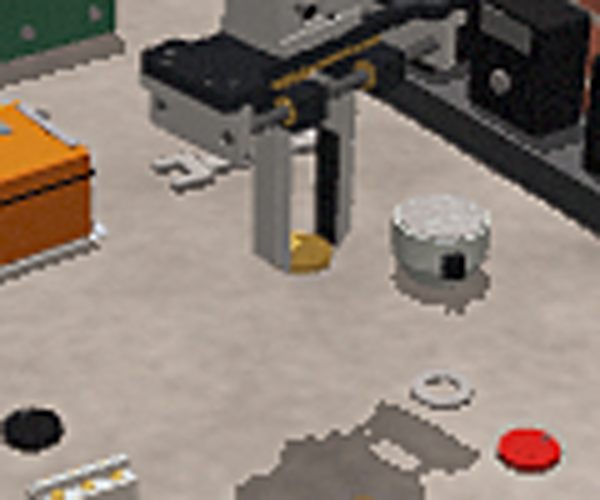

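The disc hangs level between the tips, so on to the pocket.

Emit:
{"fn": "step_arm", "kwargs": {"travel": [[-10,0,-40],[-20,0,-85],[-29,0,-130],[-39,0,-175],[-48,0,-220],[-54,5,-255],[-56,5,-267],[-56,5,-267],[-56,5,-267]], "spin": [0,0,0,0,0,0,0,0,0], "jaw": [0.8,0.8,0.8,0.8,0.8,0.8,0.8,0.8,0.8]}}

```text
time_s: 14.2
ee_pos: [0.5637, -0.2879, 0.108]
eef_rot: [[0.985, -0.001, -0.171], [0.171, 0.001, 0.985], [-0.0, -1.0, 0.001]]
force: [-0.5, 0.8, -1.2]
finger_gap: 0.364
```

```bash
python3 go.py 0.5658 -0.2895 0.0680 9.8
```

```text
at [ 0.5637 -0.2879  0.108 ] yaw 9.8 gap 0.364 t 14.2 F [-0.5  0.8 -1.2]
travel [ 1.8 40.  -2. ] spin 0.0 rows>= 1.0 q [ 0.07  0.58  0.49  1.69 -0.32  0.96  0.85]
```

Emit:
{"fn": "step_arm", "kwargs": {"travel": [[2,15,-2],[2,25,-2],[2,33,-2],[2,37,-2],[2,40,-2],[2,40,-2]], "spin": [0,0,0,0,0,0], "jaw": [0.8,0.8,0.8,0.8,0.8,0.8]}}

```text
time_s: 14.8
ee_pos: [0.5658, -0.2909, 0.0682]
eef_rot: [[0.985, -0.0, -0.17], [0.17, -0.0, 0.985], [-0.0, -1.0, 0.0]]
force: [0.4, -0.1, 0.3]
finger_gap: 0.365
```

```bash
python3 go.py 0.5658 -0.2895 0.0680 9.8
python3 - <<'E'
from h import *
im,d=snap('side')
p=proj('side',[arm.get_obs()['ee_pos']])[0].astype(int);print(p)
cv2.imwrite('pics/s3.png',cv2.resize(cv2.cvtColor(im,cv2.COLOR_RGB2BGR)[p[1]-50:p[1]+50,p[0]-60:p[0]+60],None,fx=5,fy=5,interpolation=cv2.INTER_CUBIC))
E
```

```text
at [ 0.5658 -0.2909  0.0682] yaw 9.8 gap 0.365 t 14.8 F [ 0.4 -0.1  0.3]
travel [0.2 0.2 1.4] spin -0.0 rows>= 1.0 q [ 0.09  0.63  0.47  1.7  -0.35  0.89  0.87]
[396 262]
```

View pics/s3.png

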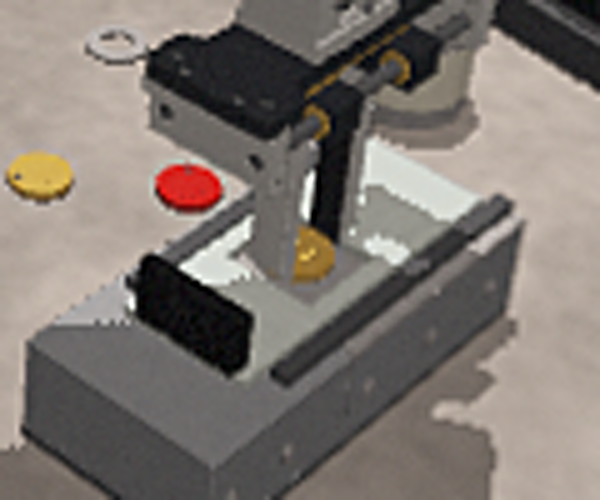

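Emit:
{"fn": "step_arm", "kwargs": {"travel": [[0,0,0],[0,0,0],[0,0,0],[0,0,0],[0,-10,0],[0,-40,0],[0,-50,0]], "spin": [0,0,0,0,0,0,0], "jaw": [0.4,0.4,0.4,0.4,0.4,0.7,1]}}

```text
time_s: 15.55
ee_pos: [0.5668, -0.2918, 0.1216]
eef_rot: [[0.985, 0.003, -0.17], [0.17, -0.001, 0.985], [0.003, -1.0, -0.002]]
force: [0.6, -0.2, 1.2]
finger_gap: 0.465
```

```bash
python3 go.py 0.4575 -0.308 0.12 9.8
python3 - <<'E'
from h import *
im,d=snap('side')
p=[396,262]
cv2.imwrite('pics/s4.png',cv2.resize(cv2.cvtColor(im,cv2.COLOR_RGB2BGR)[p[1]-50:p[1]+50,p[0]-60:p[0]+60],None,fx=5,fy=5,interpolation=cv2.INTER_CUBIC))
E
```

```text
at [ 0.5668 -0.2918  0.1216] yaw 9.8 gap 0.465 t 15.6 F [ 0.6 -0.2  1.2]
travel [-110.5    1.3    2.6] spin -0.0 rows>= 3.0 q [ 0.07  0.57  0.5   1.67 -0.32  0.98  0.85]
```

View pics/s4.png

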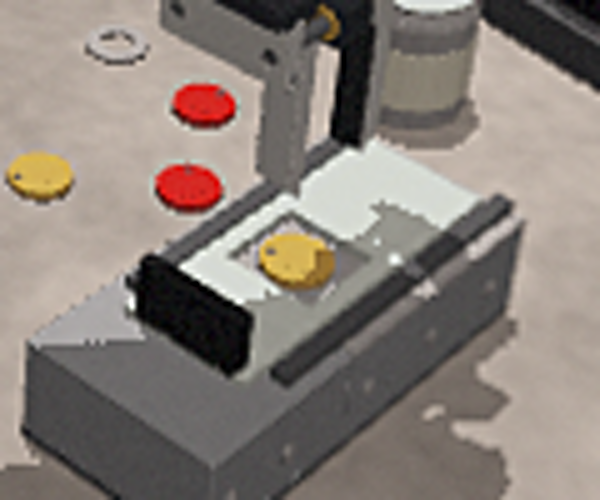

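The disc lies flat in the pocket. Next is pushing the slide.

Emit:
{"fn": "step_arm", "kwargs": {"travel": [[-40,0,2],[-80,0,2],[-111,0,2],[-111,20,2],[-111,40,2],[-111,50,2],[-111,50,2]], "spin": [0,0,0,0,0,0,0], "jaw": [1,1,1,1,1,1,1]}}

```text
time_s: 16.3
ee_pos: [0.4556, -0.3075, 0.0674]
eef_rot: [[0.985, -0.002, -0.17], [0.17, 0.001, 0.985], [-0.002, -1.0, 0.001]]
force: [-0.8, 0.3, -0.3]
finger_gap: 0.006
```

```bash
python3 go.py 0.5290 -0.296 0.07 9.8
```

```text
at [ 0.4556 -0.3075  0.0674] yaw 9.8 gap 0.006 t 16.3 F [-0.8  0.3 -0.3]
travel [74.3 -2.8 -1.2] spin 0.0 rows>= 2.0 q [ 0.15  0.51  0.5   1.93 -0.33  0.79  0.99]
```

Emit:
{"fn": "step_arm", "kwargs": {"travel": [[10,-2,0],[18,-3,-1],[26,-3,-1],[34,-3,-1],[42,-3,-1],[50,-3,-1],[58,-3,-1],[64,-3,-1],[68,-3,-1],[70,-3,-1]], "spin": [0,0,0,0,0,0,0,0,0,0], "jaw": [1,1,1,1,1,1,1,1,1,1]}}

```text
time_s: 17.3
ee_pos: [0.5255, -0.2972, 0.0716]
eef_rot: [[0.985, -0.001, -0.17], [0.17, -0.0, 0.985], [-0.001, -1.0, -0.0]]
force: [-7.8, -1.2, 6.1]
finger_gap: 0.007
```

Emit:
{"fn": "step_arm", "kwargs": {"travel": [[2,0,0],[3,0,0],[4,0,0]], "spin": [0,0,0], "jaw": [1,1,1]}}

```text
time_s: 17.6
ee_pos: [0.5291, -0.2966, 0.0716]
eef_rot: [[0.985, -0.001, -0.17], [0.17, -0.0, 0.985], [-0.001, -1.0, -0.0]]
force: [-8.5, -0.7, 5.9]
finger_gap: 0.006
```

Emit:
{"fn": "step_arm", "kwargs": {"travel": [[1,0,0],[2,0,0],[3,0,0],[3,0,0]], "spin": [0,0,0,0], "jaw": [1,1,1,1]}}

```text
time_s: 18.0
ee_pos: [0.5302, -0.2964, 0.0716]
eef_rot: [[0.986, -0.004, -0.169], [0.169, 0.0, 0.986], [-0.004, -1.0, 0.001]]
force: [-20.2, 0.5, 15.6]
finger_gap: 0.006
```

Emit:
{"fn": "step_arm", "kwargs": {"travel": [[-20,0,0],[-40,0,0],[-60,0,0],[-76,0,0],[-76,-30,0],[-76,-60,0]], "spin": [0,0,0,0,0,0], "jaw": [1,1,1,1,1,0]}}

```text
time_s: 18.6
ee_pos: [0.4571, -0.3087, 0.1321]
eef_rot: [[0.985, -0.001, -0.17], [0.17, 0.0, 0.985], [-0.001, -1.0, 0.0]]
force: [0.4, 0.6, 0.7]
finger_gap: 0.06
```

```bash
python3 - <<'E'
from meas import *
im2,_=snap('side','s5.png')
for t in tallies(): print('tally',t[0].round(1),t[1],t[2].round(4),t[3].round(4))
print(case())
cv2.imwrite('pics/s5.png',np.hstack([cv2.resize(cv2.cvtColor(i,cv2.COLOR_RGB2BGR)[y:y+160,x:x+130],None,fx=3,fy=3,interpolation=cv2.INTER_CUBIC) for i,x,y in((im2,310,210),(im,370,130))]))
E
python3 go.py 0.4503 -0.1228 0.1 9.8
```

```text
tally [372.1 201.9] 138 [ 0.5526 -0.1101  0.006 ] [ 0.5522 -0.11    0.0065]
tally [378.7 241. ] 144 [ 0.4503 -0.1228  0.006 ] [ 0.4501 -0.1232  0.0059]
tally [408.6 278.8] 250 [ 0.3523 -0.1948  0.006 ] [ 0.3527 -0.1917  0.0223]
(((533.4191284179688, 276.0254821777344), (110.35977935791016, 91.65625), 1.486613154411316), array([0.53274221, 0.2695826 , 0.06520952]))
at [ 0.4594 -0.3098  0.135 ] yaw 9.8 gap 0.141 t 18.7 F [ 0.7 -0.9 -0.3]
travel [ 22.7  34.5 185.9] spin 0.0 rows>= 4.0 q [ 0.1   0.41  0.54  1.88 -0.26  0.92  0.94]
```

View pics/s5.png

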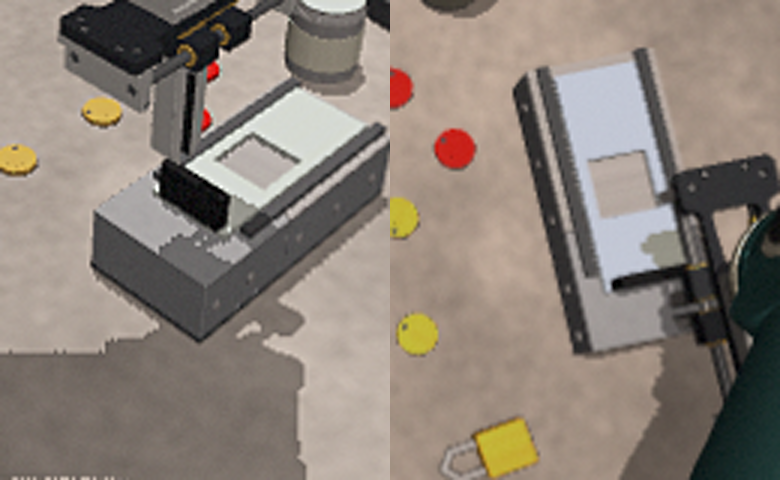

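The pocket is empty and the slide is back at rest, so the first disc is banked. Next is the tally at (0.450, -0.123).

Emit:
{"fn": "step_arm", "kwargs": {"travel": [[5,0,45],[10,0,90],[16,0,135],[21,20,175],[23,34,186],[23,34,186],[23,34,186]], "spin": [0,0,0,0,0,0,0], "jaw": [0,0,0,0,0,0,0]}}

```text
time_s: 19.4
ee_pos: [0.4487, -0.1222, 0.0977]
eef_rot: [[0.985, 0.0, -0.17], [0.17, -0.001, 0.985], [0.0, -1.0, -0.001]]
force: [-1.0, -0.7, -0.5]
finger_gap: 0.732
```

```bash
python3 go.py 0.4503 -0.1228 0.003 9.8
```

```text
at [ 0.4487 -0.1222  0.0977] yaw 9.8 gap 0.732 t 19.4 F [-1.  -0.7 -0.5]
travel [ 1.5 94.7 -0.8] spin -0.0 rows>= 2.0 q [-0.23  0.31  0.49  2.11 -0.21  0.77  0.57]
```

Emit:
{"fn": "step_arm", "kwargs": {"travel": [[1,35,-1],[1,60,-1],[1,78,-1],[1,87,-1],[1,91,-1],[1,93,-1],[1,94,-1],[1,94,-1]], "spin": [0,0,0,0,0,0,0,0], "jaw": [0,0,0,0,0,0,0,0]}}

```text
time_s: 20.2
ee_pos: [0.4499, -0.1224, 0.004]
eef_rot: [[0.985, 0.001, -0.17], [0.17, -0.0, 0.985], [0.001, -1.0, -0.0]]
force: [0.6, -0.2, 1.0]
finger_gap: 1.002
```

Emit:
{"fn": "step_arm", "kwargs": {"travel": [[0,0,0],[0,0,0],[0,0,0],[0,0,0],[0,0,0],[0,0,0],[0,0,0],[0,0,0]], "spin": [0,0,0,0,0,0,0,0], "jaw": [0.8,0.8,0.8,0.8,0.8,0.8,0.8,0.8], "grip_force": 25}}

```text
time_s: 21.0
ee_pos: [0.4495, -0.1223, 0.0035]
eef_rot: [[0.985, 0.0, -0.17], [0.17, -0.0, 0.985], [-0.0, -1.0, -0.0]]
force: [0.1, 0.1, 0.5]
finger_gap: 0.368
```

Emit:
{"fn": "step_arm", "kwargs": {"travel": [[0,-10,0],[0,-40,0],[0,-80,0],[0,-110,0],[0,-110,0]], "spin": [0,0,0,0,0], "jaw": [0.8,0.8,0.8,0.8,0.8]}}

```text
time_s: 21.5
ee_pos: [0.4514, -0.1227, 0.1173]
eef_rot: [[0.985, 0.006, -0.17], [0.17, -0.0, 0.985], [0.006, -1.0, -0.001]]
force: [-0.2, -0.1, -1.6]
finger_gap: 0.363
```

```bash
python3 go.py 0.5658 -0.2895 0.11 9.8
```

```text
at [ 0.4514 -0.1227  0.1173] yaw 9.8 gap 0.363 t 21.5 F [-0.2 -0.1 -1.6]
travel [  84.4    8.  -183.8] spin -0.0 rows>= 5.0 q [-0.25  0.28  0.52  2.09 -0.19  0.81  0.55]
```

Emit:
{"fn": "step_arm", "kwargs": {"travel": [[17,0,-37],[34,0,-74],[51,0,-111],[68,0,-148],[80,3,-174],[84,4,-184],[84,4,-184],[84,4,-184]], "spin": [0,0,0,0,0,0,0,0], "jaw": [0.8,0.8,0.8,0.8,0.8,0.8,0.8,0.8]}}

```text
time_s: 22.3
ee_pos: [0.563, -0.2884, 0.1092]
eef_rot: [[0.985, -0.001, -0.17], [0.17, 0.001, 0.985], [-0.001, -1.0, 0.001]]
force: [0.1, -0.1, -0.8]
finger_gap: 0.366
```

```bash
python3 go.py 0.5658 -0.2895 0.0680 9.8
```

```text
at [ 0.563  -0.2884  0.1092] yaw 9.8 gap 0.366 t 22.3 F [ 0.1 -0.1 -0.8]
travel [ 2.6 41.2 -1.6] spin 0.0 rows>= 1.0 q [ 0.06  0.58  0.5   1.69 -0.33  0.96  0.86]
```

Emit:
{"fn": "step_arm", "kwargs": {"travel": [[2,15,-1],[2,25,-1],[2,33,-1],[2,38,-1],[2,41,-1],[2,41,-1]], "spin": [0,0,0,0,0,0], "jaw": [0.8,0.8,0.8,0.8,0.8,0.8]}}

```text
time_s: 22.9
ee_pos: [0.5656, -0.2899, 0.0682]
eef_rot: [[0.985, -0.0, -0.17], [0.17, 0.0, 0.985], [-0.0, -1.0, 0.0]]
force: [0.0, 0.8, -0.1]
finger_gap: 0.366
```

```bash
python3 go.py 0.5658 -0.2895 0.0680 9.8
python3 - <<'E'
from h import *
im,d=snap('side')
p=[396,262]
cv2.imwrite('pics/s6.png',cv2.resize(cv2.cvtColor(im,cv2.COLOR_RGB2BGR)[p[1]-50:p[1]+50,p[0]-60:p[0]+60],None,fx=5,fy=5,interpolation=cv2.INTER_CUBIC))
E
```

```text
at [ 0.5656 -0.2899  0.0682] yaw 9.8 gap 0.366 t 22.9 F [ 0.   0.8 -0.1]
travel [0.3 0.2 0.4] spin -0.0 rows>= 1.0 q [ 0.08  0.63  0.48  1.7  -0.36  0.89  0.88]
```

View pics/s6.png

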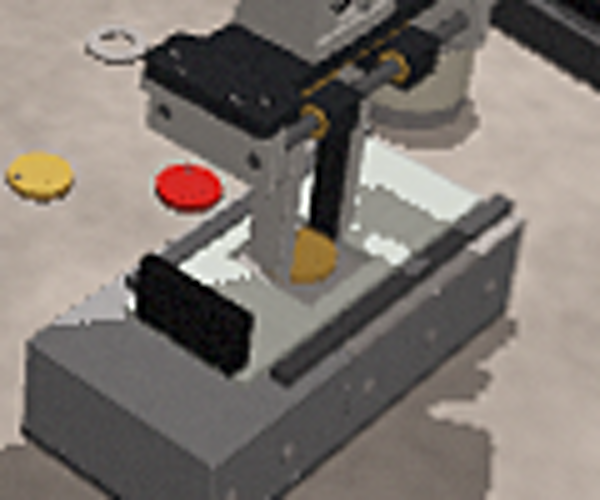

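Emit:
{"fn": "step_arm", "kwargs": {"travel": [[0,0,0],[0,0,0],[0,0,0],[0,0,0],[0,-10,0],[0,-40,0],[0,-50,0]], "spin": [0,0,0,0,0,0,0], "jaw": [0.4,0.4,0.4,0.4,0.4,0.7,1]}}

```text
time_s: 23.65
ee_pos: [0.5666, -0.2907, 0.1216]
eef_rot: [[0.985, 0.003, -0.17], [0.17, -0.001, 0.985], [0.003, -1.0, -0.002]]
force: [-0.1, -1.1, -0.3]
finger_gap: 0.466
```

```bash
python3 go.py 0.4575 -0.308 0.12 9.8
python3 - <<'E'
from h import *
im,d=snap('side')
p=[396,262]
cv2.imwrite('pics/s7.png',cv2.resize(cv2.cvtColor(im,cv2.COLOR_RGB2BGR)[p[1]-50:p[1]+50,p[0]-60:p[0]+60],None,fx=5,fy=5,interpolation=cv2.INTER_CUBIC))
E
```

```text
at [ 0.5666 -0.2907  0.1216] yaw 9.8 gap 0.466 t 23.6 F [-0.1 -1.1 -0.3]
travel [-110.5    1.3    1.6] spin -0.0 rows>= 3.0 q [ 0.06  0.57  0.51  1.67 -0.32  0.98  0.85]
```

View pics/s7.png

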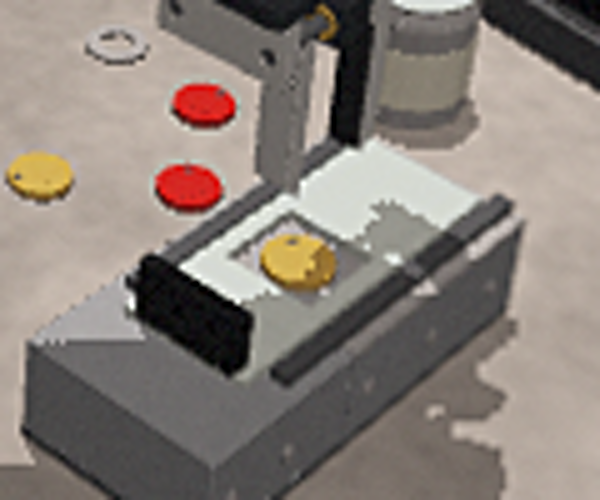

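The second disc also lies flat in the pocket, so I'll push the slide again.

Emit:
{"fn": "step_arm", "kwargs": {"travel": [[-40,0,2],[-80,0,2],[-111,0,2],[-111,20,2],[-111,40,2],[-111,47,2],[-111,47,2]], "spin": [0,0,0,0,0,0,0], "jaw": [1,1,1,1,1,1,1]}}

```text
time_s: 24.4
ee_pos: [0.4555, -0.3067, 0.0707]
eef_rot: [[0.985, -0.002, -0.17], [0.17, 0.0, 0.985], [-0.001, -1.0, 0.001]]
force: [-0.4, 0.4, -0.1]
finger_gap: 0.003
```

Emit:
{"fn": "step_arm", "kwargs": {"travel": [[10,0,0],[18,0,0],[26,0,0],[34,0,0],[42,0,0],[50,0,0],[58,0,0],[64,0,0],[68,0,0],[72,0,0]], "spin": [0,0,0,0,0,0,0,0,0,0], "jaw": [1,1,1,1,1,1,1,1,1,1]}}

```text
time_s: 25.4
ee_pos: [0.5269, -0.2948, 0.0716]
eef_rot: [[0.985, -0.001, -0.17], [0.17, -0.0, 0.985], [-0.001, -1.0, -0.0]]
force: [-7.1, -2.4, 5.9]
finger_gap: 0.004
```

Emit:
{"fn": "step_arm", "kwargs": {"travel": [[2,0,0],[4,0,0],[5,0,0],[5,0,0]], "spin": [0,0,0,0], "jaw": [1,1,1,1]}}

```text
time_s: 25.8
ee_pos: [0.5299, -0.2944, 0.0715]
eef_rot: [[0.986, -0.004, -0.169], [0.169, 0.0, 0.986], [-0.004, -1.0, 0.001]]
force: [-19.5, 0.1, 14.6]
finger_gap: 0.002
```

Emit:
{"fn": "step_arm", "kwargs": {"travel": [[-20,0,0],[-40,0,0],[-60,0,0],[-76,0,0],[-76,-30,0],[-76,-60,0]], "spin": [0,0,0,0,0,0], "jaw": [1,1,1,1,1,0]}}

```text
time_s: 26.4
ee_pos: [0.4567, -0.3066, 0.1321]
eef_rot: [[0.985, -0.001, -0.17], [0.17, 0.0, 0.985], [-0.001, -1.0, 0.001]]
force: [1.7, 0.8, 1.2]
finger_gap: 0.06
```

```bash
python3 - <<'E'
from meas import *
im2,_=snap('side')
for t in tallies(): print('tally',t[0].round(1),t[1],t[2].round(4),t[3].round(4))
print(case())
cv2.imwrite('pics/s8.png',np.hstack([cv2.resize(cv2.cvtColor(i,cv2.COLOR_RGB2BGR)[y:y+160,x:x+130],None,fx=3,fy=3,interpolation=cv2.INTER_CUBIC) for i,x,y in((im2,310,210),(im,370,130))]))
E
python3 go.py 0.5526 -0.1101 0.1 9.8
```

```text
tally [372.1 201.9] 139 [ 0.5525 -0.1101  0.006 ] [ 0.5523 -0.1101  0.0067]
tally [408.6 278.7] 248 [ 0.3525 -0.1946  0.006 ] [ 0.3528 -0.1912  0.0224]
(((533.2677612304688, 276.28662109375), (110.7520523071289, 90.46971130371094), 1.1086456775665283), array([0.53224495, 0.26967453, 0.06533885]))
at [ 0.459  -0.3077  0.135 ] yaw 9.8 gap 0.139 t 26.5 F [ 0.  -0.4 -1.1]
travel [125.7  35.  178.8] spin 0.0 rows>= 5.0 q [ 0.09  0.41  0.55  1.88 -0.27  0.92  0.94]
```

View pics/s8.png

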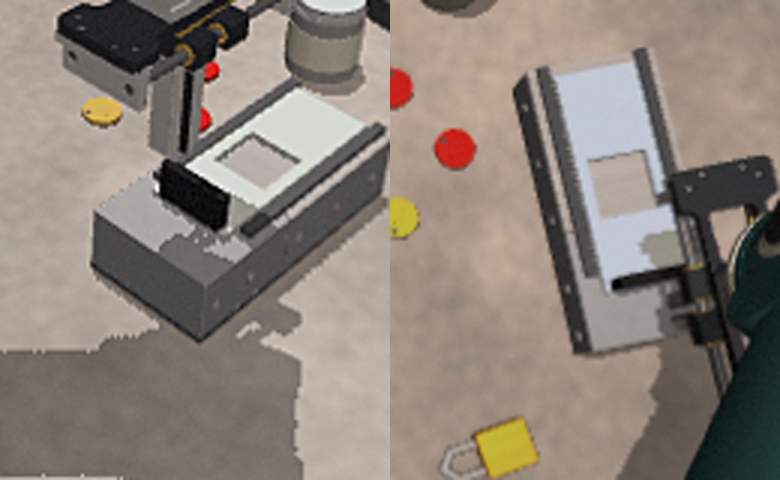

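The second disc is banked: the pocket is empty and the slide is at rest. Last tally now.

Emit:
{"fn": "step_arm", "kwargs": {"travel": [[25,0,36],[50,0,72],[75,0,107],[100,10,143],[120,30,172],[126,35,179],[126,35,179],[126,35,179]], "spin": [0,0,0,0,0,0,0,0], "jaw": [0,0,0,0,0,0,0,0]}}

```text
time_s: 27.3
ee_pos: [0.5505, -0.1101, 0.0966]
eef_rot: [[0.986, 0.0, -0.169], [0.169, -0.001, 0.986], [-0.0, -1.0, -0.001]]
force: [-0.6, -0.8, 0.0]
finger_gap: 0.82
```

```bash
python3 go.py 0.5526 -0.1101 0.003 9.8
```

```text
at [ 0.5505 -0.1101  0.0966] yaw 9.7 gap 0.82 t 27.3 F [-0.6 -0.8  0. ]
travel [ 2.1 93.6 -0.3] spin -0.1 rows>= 2.0 q [-0.23  0.47  0.48  1.88 -0.28  0.85  0.55]
```

Emit:
{"fn": "step_arm", "kwargs": {"travel": [[1,35,-1],[1,60,-1],[1,78,-1],[1,86,-1],[1,90,-1],[1,92,-1],[1,93,-1],[1,93,-1]], "spin": [0,0,0,0,0,0,0,0], "jaw": [0,0,0,0,0,0,0,0]}}

```text
time_s: 28.1
ee_pos: [0.5522, -0.1098, 0.0041]
eef_rot: [[0.985, 0.001, -0.17], [0.17, -0.0, 0.985], [0.001, -1.0, -0.0]]
force: [-0.2, -0.2, 0.0]
finger_gap: 0.999
```

Emit:
{"fn": "step_arm", "kwargs": {"travel": [[0,0,0],[0,0,0],[0,0,0],[0,0,0],[0,0,0],[0,0,0],[0,0,0],[0,0,0]], "spin": [0,0,0,0,0,0,0,0], "jaw": [0.8,0.8,0.8,0.8,0.8,0.8,0.8,0.8], "grip_force": 25}}

```text
time_s: 28.9
ee_pos: [0.5519, -0.1097, 0.0035]
eef_rot: [[0.985, 0.0, -0.17], [0.17, -0.0, 0.985], [0.0, -1.0, -0.0]]
force: [-0.1, -0.0, -0.9]
finger_gap: 0.367
```

Emit:
{"fn": "step_arm", "kwargs": {"travel": [[0,-10,0],[0,-40,0],[0,-80,0],[0,-110,0],[0,-110,0]], "spin": [0,0,0,0,0], "jaw": [0.8,0.8,0.8,0.8,0.8]}}

```text
time_s: 29.4
ee_pos: [0.5538, -0.1102, 0.1179]
eef_rot: [[0.985, 0.006, -0.17], [0.17, -0.0, 0.985], [0.006, -1.0, -0.001]]
force: [1.0, 0.7, -1.5]
finger_gap: 0.361
```

```bash
python3 go.py 0.5658 -0.2895 0.11 9.8
```

```text
at [ 0.5538 -0.1102  0.1179] yaw 9.8 gap 0.361 t 29.4 F [ 1.   0.7 -1.5]
travel [ -18.7    8.  -178.7] spin -0.0 rows>= 4.0 q [-0.25  0.45  0.49  1.86 -0.27  0.89  0.54]
```

Emit:
{"fn": "step_arm", "kwargs": {"travel": [[-4,0,-40],[-8,0,-80],[-12,0,-120],[-16,2,-155],[-18,4,-172],[-18,4,-178],[-18,4,-178],[-18,4,-178]], "spin": [0,0,0,0,0,0,0,0], "jaw": [0.8,0.8,0.8,0.8,0.8,0.8,0.8,0.8]}}

```text
time_s: 30.2
ee_pos: [0.5648, -0.2864, 0.1094]
eef_rot: [[0.985, -0.0, -0.172], [0.172, 0.001, 0.985], [0.0, -1.0, 0.001]]
force: [-0.1, 0.0, -0.9]
finger_gap: 0.364
```

```bash
python3 go.py 0.5658 -0.2895 0.0680 9.8
```

```text
at [ 0.5648 -0.2864  0.1094] yaw 9.9 gap 0.364 t 30.2 F [-0.1  0.  -0.9]
travel [ 0.5 41.4 -3.2] spin 0.1 rows>= 1.0 q [ 0.06  0.58  0.49  1.69 -0.32  0.96  0.85]
```

Emit:
{"fn": "step_arm", "kwargs": {"travel": [[0,15,-2],[0,25,-2],[0,33,-2],[0,38,-2],[0,41,-2],[0,41,-2]], "spin": [0,0,0,0,0,0], "jaw": [0.8,0.8,0.8,0.8,0.8,0.8]}}

```text
time_s: 30.8
ee_pos: [0.5646, -0.2901, 0.0682]
eef_rot: [[0.985, -0.0, -0.17], [0.17, 0.0, 0.985], [-0.0, -1.0, 0.0]]
force: [0.2, -0.0, -0.3]
finger_gap: 0.364
```

```bash
python3 go.py 0.5658 -0.2895 0.0680 9.8
python3 - <<'E'
from h import *
im,d=snap('side')
p=[396,262]
cv2.imwrite('pics/s9.png',cv2.resize(cv2.cvtColor(im,cv2.COLOR_RGB2BGR)[p[1]-50:p[1]+50,p[0]-60:p[0]+60],None,fx=5,fy=5,interpolation=cv2.INTER_CUBIC))
E
```

```text
at [ 0.5646 -0.2901  0.0682] yaw 9.8 gap 0.364 t 30.8 F [ 0.2 -0.  -0.3]
travel [1.2 0.1 0.4] spin 0.0 rows>= 1.0 q [ 0.09  0.63  0.47  1.71 -0.35  0.89  0.87]
```

View pics/s9.png

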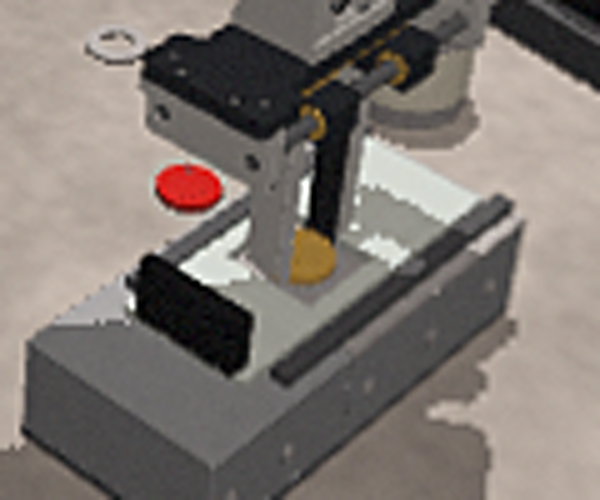

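Emit:
{"fn": "step_arm", "kwargs": {"travel": [[0,0,0],[0,0,0],[0,0,0],[0,0,0],[0,-10,0],[0,-40,0],[0,-50,0]], "spin": [0,0,0,0,0,0,0], "jaw": [0.4,0.4,0.4,0.4,0.4,0.7,1]}}

```text
time_s: 31.55
ee_pos: [0.5657, -0.2909, 0.1216]
eef_rot: [[0.985, 0.003, -0.17], [0.17, -0.001, 0.985], [0.003, -1.0, -0.002]]
force: [0.9, -0.9, -0.6]
finger_gap: 0.469
```

```bash
python3 go.py 0.4575 -0.308 0.12 9.8
python3 - <<'E'
from h import *
im,d=snap('side')
p=[396,262]
cv2.imwrite('pics/s10.png',cv2.resize(cv2.cvtColor(im,cv2.COLOR_RGB2BGR)[p[1]-50:p[1]+50,p[0]-60:p[0]+60],None,fx=5,fy=5,interpolation=cv2.INTER_CUBIC))
E
```

```text
at [ 0.5657 -0.2909  0.1216] yaw 9.8 gap 0.469 t 31.6 F [ 0.9 -0.9 -0.6]
travel [-109.5    1.3    1.6] spin -0.0 rows>= 3.0 q [ 0.07  0.57  0.5   1.67 -0.32  0.98  0.85]
```

View pics/s10.png

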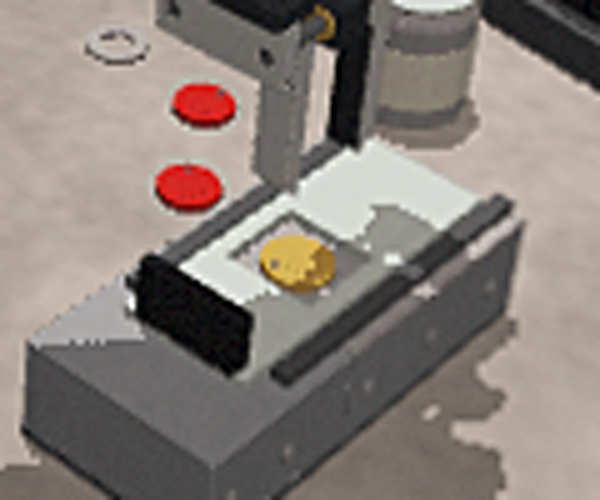

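The third disc is flat in the pocket, ready for the last push.

Emit:
{"fn": "step_arm", "kwargs": {"travel": [[-40,0,2],[-80,0,2],[-110,0,2],[-110,20,2],[-110,40,2],[-110,47,2],[-110,47,2]], "spin": [0,0,0,0,0,0,0], "jaw": [1,1,1,1,1,1,1]}}

```text
time_s: 32.3
ee_pos: [0.4555, -0.3066, 0.0707]
eef_rot: [[0.985, -0.002, -0.17], [0.17, 0.001, 0.985], [-0.002, -1.0, 0.001]]
force: [-0.7, 0.8, 0.2]
finger_gap: 0.004
```

Emit:
{"fn": "step_arm", "kwargs": {"travel": [[10,0,0],[18,0,0],[26,0,0],[34,0,0],[42,0,0],[50,0,0],[58,0,0],[64,0,0],[68,0,0],[72,0,0]], "spin": [0,0,0,0,0,0,0,0,0,0], "jaw": [1,1,1,1,1,1,1,1,1,1]}}

```text
time_s: 33.3
ee_pos: [0.5269, -0.2948, 0.0716]
eef_rot: [[0.985, -0.001, -0.17], [0.17, -0.0, 0.985], [-0.001, -1.0, 0.0]]
force: [-8.5, -1.9, 5.7]
finger_gap: 0.006
```

Emit:
{"fn": "step_arm", "kwargs": {"travel": [[2,0,0],[4,0,0],[5,0,0],[5,0,0]], "spin": [0,0,0,0], "jaw": [1,1,1,1]}}

```text
time_s: 33.7
ee_pos: [0.5299, -0.2944, 0.0715]
eef_rot: [[0.986, -0.004, -0.169], [0.169, 0.001, 0.986], [-0.004, -1.0, 0.001]]
force: [-19.6, -0.8, 15.0]
finger_gap: 0.005
```

Emit:
{"fn": "step_arm", "kwargs": {"travel": [[-20,0,0],[-40,0,0],[-60,0,0],[-76,0,0],[-76,-30,0],[-76,-70,0],[-76,-110,0],[-110,-110,0],[-150,-110,0],[-150,-110,0]], "spin": [0,0,0,0,0,0,0,0,0,0], "jaw": [1,1,1,1,1,1,1,1,1,1]}}

```text
time_s: 34.7
ee_pos: [0.3807, -0.3204, 0.1821]
eef_rot: [[0.986, 0.001, -0.166], [0.166, 0.0, 0.986], [0.001, -1.0, 0.0]]
force: [0.7, -0.4, 0.1]
finger_gap: 0.004
```

Run:
```python
from meas import *
im2,_=snap('side','s11.png'); snap('top','t11.png')
for t in tallies(): print('tally',t[0].round(1),t[1],t[2].round(4),t[3].round(4))
print(case(),arm.get_obs()['time_s'])
Z=C[...,2]
m=(C[...,1]>0.24)&(C[...,1]<0.42)&(C[...,0]>0.4)&(C[...,0]<0.68)&(Z>0.085)
print('cap',m.sum(),np.median(C[m],0))
reg=(C[...,1]<-0.2)&(C[...,1]>-0.42)&(C[...,0]>0.44)&(C[...,0]<0.72)&(Z>.085)&(Z<.1)
ys,xs=np.nonzero(reg);print('plate',cv2.minAreaRect((onz('top',np.c_[xs,ys],.096)[:,:2]*1000).astype(np.float32)))
```

```text
tally [408.6 278.7] 250 [ 0.3523 -0.1947  0.006 ] [ 0.3527 -0.1916  0.0224]
(((533.363037109375, 275.9029541015625), (110.47569274902344, 91.9148941040039), 1.496200442314148), array([0.53210799, 0.26961002, 0.0653831 ])) 34.85
cap 186 [0.53293696 0.36279995 0.10485785]
plate ((486.7842712402344, -302.0887145996094), (10.218436241149902, 59.77134704589844), 9.654189109802246)
```

View pics/s11.png

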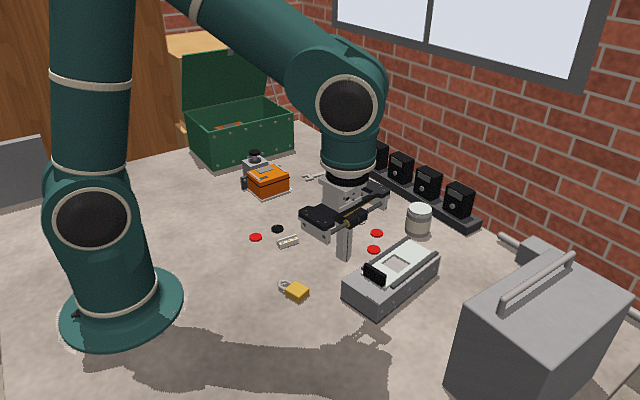

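View pics/t11.png

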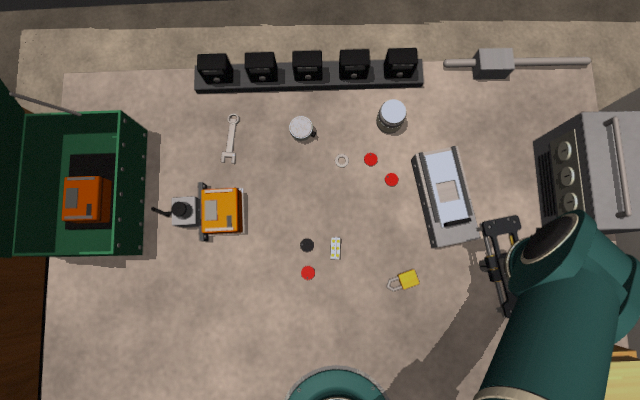

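```bash
python3 -c "
from plant import arm
arm.job_done(); print(arm.get_obs()['time_s'])"
```

```text
the job is handed in; nothing more can be done
the job is handed in; nothing more can be done
```

I pushed the case home in its bay, pressed the plunger fully down and let it spring back. I then banked the three tallies I found and handed the job in at about 35 s of the 210 s. There was no verdict on hand-in.

The last checks before hand-in showed:
- **Case:** it sits about 2 mm off the bay's centre line, against the stop to within measurement error, and square to within about 0.5°. It did not move afterwards.
- **Plunger:** it bottomed at 31 N. The cap is back at 104.9 mm, where 105 mm is fully up.
- **Tallies:** there were three, and no fourth showed in either camera. Each lay flat in the pocket before the push. I saw the pocket empty afterwards each time, but the discs inside the box are not visible.
- **Slide:** each stroke ended hard against the end, at about 20 N. The push plate is back within about 1 mm of its rest position.
- **Other things on the shelf:** they look unmoved in the pictures. I did not re-measure them.

No check failed. The only disagreement was 1–2 mm between my two estimates of the slide's sideways position, well inside the pocket's 7 mm clearance. I saw no knock to the case or tallies and no slackening of the grip.

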